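# Demould the cured resin blocks and set them out with their specimen jars

## Robot

A 7-joint arm with a two-finger parallel gripper is mounted at the origin on the work surface. World frame = base frame: x ahead of the robot, y to its left, z up, the work surface at z = 0. Lengths are in mm, angles in degrees, forces in N, time in s.
With the tool pointing down it reaches from about 350 to 900 mm from the base axis. Payload 7.2 kg.
Tool frame: the origin (TCP) lies between the finger pads; the fingertips stand 22 mm ahead of it and the grasp point (between the pads) lies 3 mm ahead of it; z points along the fingers, y is the line along which they close (so a half turn about z gives the same grasp; the last joint's range is limited). The gripper opens to 88 mm and grips with 3 to 60 N. Pads are 20 mm wide; open, the fingers measure 115 mm over their backs; the gripper's body (75 mm by 178 mm) begins 61 mm behind the grasp point.
Start: joints at [64.332, 23.554, -0.728, 91.456, 0.321, 64.991, -4.71], TCP at [231.698, -580.469, 244.653] pointing down, gripper open.
Joint ranges: [-169.25, 169.25], [-16.82, 113.86], [-84.01, 82.57], [7.8, 145.47], [-59.2, 239.2], [7.22, 106.19], [-163.78, 163.78]. Speed limits (degrees/s): [136.94, 136.94, 172.46, 172.46, 180, 180, 180].

## Interface

Orientations are given as a 3x3 rotation matrix whose columns are the frame's x, y, z axes.
In Python, from workcell import robot, vision, hand_in gives the robot as it stands.
- The arm moves only by the tool apply_moves, never from a script. Its arguments are lists of equal length, an entry for each row: "xyz": the shift along the tool's x, y, z normalised to -1 to 1, where 1 is 75 cm, a list of three; "roll": the turn about the tool's z normalised to -1 to 1, where 1 is 90 degrees; "fingers": the opening, from -1 (shut) to 1 (fully open). In form: {"xyz": [[tx, ty, tz], ...], "roll": [roll, ...], "fingers": [fingers, ...]}. A call has 1 to 12 rows; each row is the pose to reach, as a shift and turn from the pose commanded when the call began, along the tool's axes at that moment; what a row does not reach only later rows make up. A row lasts 1/12 s, in which the tool goes at most 41.7 mm and 7.16 degrees, less where a joint would pass 70% of its speed; a pose out of reach is approached as far as the arm can. A call with a number of a shift or a turn outside -1 to 1 is refused whole. A call with a gripper value outside its range is refused whole. The fingers move at their own pace and stop on an object; the grip force is fixed at half the most. Time passes only in rows, so rows that repeat a pose let the fingers close. It gives the time, the measured TCP pose, the force, the opening and the grip force at its end, in the units of the state.
- robot.read_state(): the state, without advancing time (a new reading comes with each control period).
- vision.get_image(name): name is "scene" or "side" or "wrist"; returns a dict with "pixels" (400x640x3 uint8, red, green, blue), "mtx" (3x3 intrinsics, pixels), "k1" (the pictures are not rectified: a ray, as slopes to the right and down, at radius r is drawn at 1 + k1 r^2 times it, then the intrinsics apply), "world_to_cam" (4x4, takes a point from world to camera coordinates). Camera axes: x right, y down, z forward; pixel columns grow to the right and rows downward; lengths in mm; the calibration is good to about 2 mm. A picture is of the moment at which its call begins. There is no depth.
- hand_in(): hands the job in; it is judged then, once.
Trained networks look in the newest picture that a camera, given by its name, has taken for a name from the list of things; names that differ only in an ending like _2 or _b are one class to them, and where a whole thing is asked for, a point or a joint stands for the part that bears it (a point fixed in the world has none). Each returns a list of dicts, best first, with "p" (0 to 1); they miss things now and then, are a little off and sometimes report something else, mostly with a low value. They report only what shows in the picture. A call takes as long as a camera call.
- vision.cut_out(camera, name): "region" (400x640 bool, what is visible of it).
- vision.pinpoint(camera, name): "xyz" ([x, y, z] in mm, in world coordinates, good to about 4 mm: a listed point, or the origin of a listed thing).
The state is a dict: "time_s": time; "joint_positions": joint angles; "dq": joint speeds; "joint_efforts": joint torques, N m; "tool_pos": TCP position; "eef_rot": TCP orientation; "wrist_force": force on the tool from outside, world axes, zero at the start; "wrist_torque": the same for the moment, N m; "width": finger opening in mm; "grasp_force": force on a finger pad.
Only numpy, scipy, OpenCV 4.12 (cv2) and the standard library are available. Lean on these libraries where they do the work, as an engineer would, in place of code of your own. Each camera call takes 0.05 s, during which the arm holds its last target. There are 200 camera calls.

## Task

The curing unit has finished: pull its drawer all the way out to its stop, lift every cured resin block out of the mould, and stand each one on the bench in front of its own specimen jar - the jars stand in the rack in the same order from left to right as the cavities in the mould, so an empty cavity leaves the place at its jar empty. Each block stands flat on the bench with its grey grip rib up, centred on its jar, narrow end squarely towards the rack and about 2 cm clear of the rack's front on the robot's side. When all the blocks are out, push the drawer fully shut again, and leave the knife box, the bottle and the brush where they are.

Things in the scene. Friction and masses are not known exactly. Their poses are not given: they have to be found in the camera images.
- drawer (a joint): Drawer of the light-curing unit, in m: 0 = shut, 0.15 = out at its stop. It slides straight out of the unit's front, along the unit's -x axis, and stays where it is left (about 2 N friction).
- drawer_handle (a point): Middle of the drawer's horizontal steel bar handle: 110 mm long, 10 mm thick, along the unit's y, 45 mm in front of the drawer face, 64 mm above the bench. The unit's top, 106 mm high, starts 15 mm behind the face. Fingers can pinch the bar from above, one in the gap behind it. Moves with the drawer; axes as the unit's.
- unit: White bench-top light-curing unit, 360 mm wide, 260 mm deep, 106 mm high, fixed, with one drawer (its front 79 mm high). Origin on the bench, 30 mm behind the middle of the shut drawer's face; x points into the unit, roughly away from the robot, y to the robot's left. Stands left or right of the jar rack, turned by up to 0.12 rad.
- mould (a point): Centre of the top face of the white mould fixed in the drawer just behind its front, 40 mm above the bench; moves with the drawer, axes as the unit's. It has five open cavities in one row from left to right, each 63 mm long (along x), 43 mm wide, 20 mm deep, 56 mm apart.
- cavity1 (a point): Centre of the floor of the 1st mould cavity from the robot's left, 20 mm above the bench; axes as the unit's; moves with the drawer (66.5 mm behind the drawer's face).
- cavity2 (a point): Centre of the floor of the 2nd mould cavity from the robot's left, 20 mm above the bench; axes as the unit's; moves with the drawer (66.5 mm behind the drawer's face).
- cavity3 (a point): Centre of the floor of the 3rd mould cavity from the robot's left, 20 mm above the bench; axes as the unit's; moves with the drawer (66.5 mm behind the drawer's face).
- cavity4 (a point): Centre of the floor of the 4th mould cavity from the robot's left, 20 mm above the bench; axes as the unit's; moves with the drawer (66.5 mm behind the drawer's face).
- cavity5 (a point): Centre of the floor of the 5th mould cavity from the robot's left, 20 mm above the bench; axes as the unit's; moves with the drawer (66.5 mm behind the drawer's face).
- block1: Cured block of the 1st cavity and 1st jar from the left (may be absent), 70-140 g: tan resin body 60 x 40 x 20 mm; on it a grey holder: plate 44 x 30 x 6 mm and upright grip rib 40 long, 14 wide, 24 high (50 in all). Origin: centre of underside; x along the length and rib, z up. In the cavity it has 1.5 mm play all round, only the holder showing. All blocks look alike.
- block2: Cured block of the 2nd cavity and 2nd jar from the left (may be absent), 70-140 g: tan resin body 60 x 40 x 20 mm; on it a grey holder: plate 44 x 30 x 6 mm and upright grip rib 40 long, 14 wide, 24 high (50 in all). Origin: centre of underside; x along the length and rib, z up. In the cavity it has 1.5 mm play all round, only the holder showing. All blocks look alike.
- block3: Cured block of the 3rd cavity and 3rd jar from the left (may be absent), 70-140 g: tan resin body 60 x 40 x 20 mm; on it a grey holder: plate 44 x 30 x 6 mm and upright grip rib 40 long, 14 wide, 24 high (50 in all). Origin: centre of underside; x along the length and rib, z up. In the cavity it has 1.5 mm play all round, only the holder showing. All blocks look alike.
- block4: Cured block of the 4th cavity and 4th jar from the left (may be absent), 70-140 g: tan resin body 60 x 40 x 20 mm; on it a grey holder: plate 44 x 30 x 6 mm and upright grip rib 40 long, 14 wide, 24 high (50 in all). Origin: centre of underside; x along the length and rib, z up. In the cavity it has 1.5 mm play all round, only the holder showing. All blocks look alike.
- block5: Cured block of the 5th cavity and 5th jar from the left (may be absent), 70-140 g: tan resin body 60 x 40 x 20 mm; on it a grey holder: plate 44 x 30 x 6 mm and upright grip rib 40 long, 14 wide, 24 high (50 in all). Origin: centre of underside; x along the length and rib, z up. In the cavity it has 1.5 mm play all round, only the holder showing. All blocks look alike.
- rack: White rack with five specimen jars in a row, fixed on the bench: 80 mm deep, 396 mm wide, 30 mm high; jars 57 mm across with black lids, tops 77 mm above the bench. Origin: centre of its underside; x away from the robot, y along the row to the robot's left. Its front, towards the robot, is 40 mm from the origin. Turned by up to 0.12 rad.
- jar1 (a point): Top centre of the 1st jar from the robot's left; 78 mm from jar to jar along the rack's y; axes as the rack's.
- jar2 (a point): Top centre of the 2nd jar from the robot's left; 78 mm from jar to jar along the rack's y; axes as the rack's.
- jar3 (a point): Top centre of the 3rd jar from the robot's left; 78 mm from jar to jar along the rack's y; axes as the rack's.
- jar4 (a point): Top centre of the 4th jar from the robot's left; 78 mm from jar to jar along the rack's y; axes as the rack's.
- jar5 (a point): Top centre of the 5th jar from the robot's left; 78 mm from jar to jar along the rack's y; axes as the rack's.
- knife_box: Bystander: small blue and yellow knife box, 90 x 75 x 34 mm; origin under its centre.
- reagent: Bystander: amber reagent bottle, 56 mm across, 110 mm high; origin under its centre.
- brush: Bystander: brush 160 mm long, lying on the bench; origin under its middle.

How it is judged (in metres and radians):
On the way, in this order (a step that is already met when the one before it is completed fails the run):
1. the drawer is pulled out to its stop (value of joint drawer above 0.145 m), for 0.2 s.
2. every cured block stands on the bench in front of its own jar (x of block1 in the frame of rack between -0.102 and -0.078 m and y of block1 in the frame of rack between 0.144 and 0.168 m and angle between the x axis of each of block1, block2, block3, block4, block5 and the x axis of rack, either way round below 0.2 rad and angle between each of block1, block2, block3, block4, block5's own z axis and vertical below 0.1 rad and height (world z) of each of block1, block2, block3, block4, block5 below 0.006 m and linear speed of each of block1, block2, block3, block4, block5 below 0.02 m/s and x of block2 in the frame of rack between -0.102 and -0.078 m and y of block2 in the frame of rack between 0.066 and 0.09 m and x of block3 in the frame of rack between -0.102 and -0.078 m and y of block3 in the frame of rack between -0.012 and 0.012 m and x of block4 in the frame of rack between -0.102 and -0.078 m and y of block4 in the frame of rack between -0.09 and -0.066 m and x of block5 in the frame of rack between -0.102 and -0.078 m and y of block5 in the frame of rack between -0.168 and -0.144 m), for 0.3 s.
At the end, for the whole second after the job is handed in: Every block stands at rest on the bench, rib up, its centre within 12 mm sideways of its own jar's centre, its narrow end 8 to 32 mm clear of the rack's front and square to it within 0.2 rad; the drawer is shut to within 6 mm (all of step 2 and value of joint drawer below 0.006 m); the robot touches nothing.
It fails at once if the knife box is moved more than 3 cm (distance of knife_box from where it was at the start of the episode above 0.03 m).
It fails at once if the reagent bottle is moved more than 3 cm (distance of reagent from where it was at the start of the episode above 0.03 m).
It fails at once if the brush is moved more than 3 cm (distance of brush from where it was at the start of the episode above 0.03 m).
Of block1, block2, block3, block4, block5 only 3 to 5 are there at a start; the rules pass over those that are not, and their reading is None.
At some moment in a run one of block1, block2, block3, block4, block5 may be knocked a few centimetres aside while the robot is not near it.
Once in a run the grip may slacken for a moment while it holds something.
It also fails if it takes over 210 s, if anything falls off the work surface, if the arm or the gripper's body presses on something with over 40 N, if the wrist force passes 120 N, or if a joint passes its speed limit or range.

## Working session

There is one attempt and no reset: what is moved stays moved. The work goes in short steps, Python scripts to look and compute and a tool call to move; the robot and the scene stay as the last step left them, time stands still between calls to the robot, and variables do not carry over. Pictures are saved under pics/ and viewed, at most 14 in all, crops included, and the job is handed in when it is done.

Besides the shell and the picture viewer there is one more tool, called as name(argument=value, ...) on one line, values as JSON. apply_moves: Moves the arm, as the interface text tells. Its arguments: {"type":"object","properties":{"xyz":{"type":"array","items":{"type":"array","items":{"type":"number"}}},"roll":{"type":"array","items":{"type":"number"}},"fingers":{"type":"array","items":{"type":"number"}}},"required":["xyz","roll","fingers"]}

```bash
mkdir -p pics; ls; cat > h.py <<'E'
import numpy as np, cv2
from workcell import robot, vision, hand_in
def save(cam,fn):
    im=vision.get_image(cam); cv2.imwrite('pics/'+fn,im['pixels'][:,:,::-1]); return im
def pix(im,P):
    P=np.atleast_2d(P); c=(im['world_to_cam']@np.c_[P,np.ones(len(P))].T)[:3]; s=c[:2]/c[2]
    s=s*(1+im['k1']*(s**2).sum(0)); return (im['mtx'][:2,:2]@s+im['mtx'][:2,2:]).T
def ray(im,uv,z):
    uv=np.atleast_2d(uv).astype(float); d=np.linalg.inv(im['mtx'])@np.c_[uv,np.ones(len(uv))].T
    s0=d[:2];s=s0.copy()
    for _ in range(20): s=s0/(1+im['k1']*(s**2).sum(0))
    W=im['world_to_cam'];R=W[:3,:3];o=-R.T@W[:3,3];d=R.T@np.vstack([s,np.ones(s.shape[1])])
    return (o[:,None]+d*(z-o[2])/d[2]).T
E
python3 - <<'E'
from h import *
np.set_printoptions(precision=3,suppress=True)
s=robot.read_state();print(s['time_s'],s['tool_pos'],s['eef_rot'],s['width'],s['wrist_force'])
for c in ['scene','side']:
    im=save(c,c+'0.png');print(c,np.linalg.inv(im['world_to_cam'])[:3,3])
    for n in ['unit','drawer_handle','mould','rack']+['cavity%d'%i for i in range(1,6)]+['jar%d'%i for i in range(1,6)]+['block1','knife_box','reagent','brush']:
        r=vision.pinpoint(c,n);print(n,[(round(float(q['p']),2),np.round(q['xyz']).tolist()) for q in r[:6]])
E
```

```text
pics
0.0 [ 231.486 -580.066  243.83 ] [[ 0.929  0.371 -0.001]
 [ 0.371 -0.929  0.001]
 [-0.    -0.002 -1.   ]] 87.52699828958373 [-0.314 -0.099  0.734]
scene [1117.995 -673.912 1051.878]
unit [(0.55, [656.0, 225.0, 1.0])]
drawer_handle [(0.72, [583.0, 233.0, 65.0])]
mould []
rack [(0.69, [442.0, 21.0, 3.0]), (0.67, [669.0, -232.0, -0.0])]
cavity1 []
cavity2 []
cavity3 []
cavity4 []
cavity5 []
jar1 [(0.84, [673.0, -75.0, 75.0]), (0.72, [669.0, -158.0, 79.0]), (0.69, [666.0, -231.0, 74.0]), (0.56, [667.0, -312.0, 78.0])]
jar2 [(0.84, [673.0, -75.0, 75.0]), (0.72, [669.0, -158.0, 79.0]), (0.69, [666.0, -231.0, 74.0]), (0.56, [667.0, -312.0, 78.0])]
jar3 [(0.84, [673.0, -75.0, 75.0]), (0.72, [669.0, -158.0, 79.0]), (0.69, [666.0, -231.0, 74.0]), (0.56, [667.0, -312.0, 78.0])]
jar4 [(0.84, [673.0, -75.0, 75.0]), (0.72, [669.0, -158.0, 79.0]), (0.69, [666.0, -231.0, 74.0]), (0.56, [667.0, -312.0, 78.0])]
jar5 [(0.84, [673.0, -75.0, 75.0]), (0.72, [669.0, -158.0, 79.0]), (0.69, [666.0, -231.0, 74.0]), (0.56, [667.0, -312.0, 78.0])]
block1 []
knife_box [(0.79, [307.0, -411.0, -3.0])]
reagent
[... 1513 characters left out ...]
 -78.0, 78.0]), (0.76, [666.0, -389.0, 74.0]), (0.72, [667.0, -310.0, 80.0]), (0.61, [669.0, -156.0, 80.0])]
jar4 [(0.82, [673.0, -78.0, 78.0]), (0.76, [666.0, -389.0, 74.0]), (0.72, [667.0, -310.0, 80.0]), (0.61, [669.0, -156.0, 80.0])]
jar5 [(0.82, [673.0, -78.0, 78.0]), (0.76, [666.0, -389.0, 74.0]), (0.72, [667.0, -310.0, 80.0]), (0.61, [669.0, -156.0, 80.0])]
block1 [(0.64, [664.0, -236.0, 79.0]), (0.53, [687.0, 170.0, 20.0]), (0.44, [703.0, 338.0, 23.0]), (0.38, [701.0, 277.0, 17.0]), (0.34, [686.0, 112.0, 25.0])]
knife_box [(0.7, [305.0, -412.0, 2.0]), (0.21, [681.0, 112.0, 26.0])]
reagent [(0.65, [313.0, 431.0, -2.0]), (0.29, [705.0, 337.0, 19.0])]
brush [(0.92, [440.0, 18.0, -2.0])]
```

View pics/side0.png

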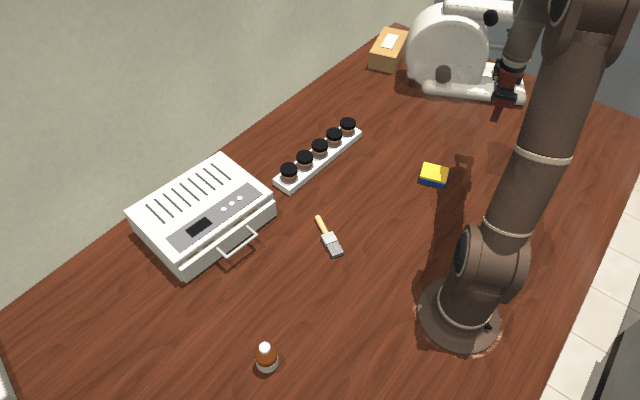

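View pics/scene0.png

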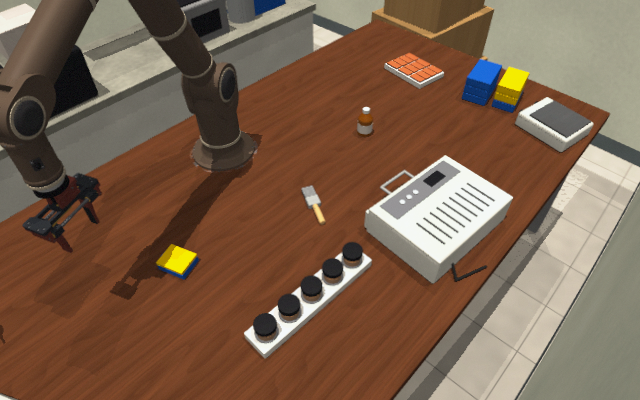

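```bash
python3 - <<'E'
from h import *
cv=np.array([[707,331],[702,284],[698,221],[690,167],[680,112]],float)
p=np.polyfit(cv[:,1],cv[:,0],1); print('unit yaw',np.degrees(np.arctan(-p[0])))
j=np.array([[673,-75],[669,-157],[666,-231],[667,-311],[666,-389]],float)
p=np.polyfit(j[:,1],j[:,0],1); print('rack yaw',np.degrees(np.arctan(-p[0])),j.mean(0))
s=robot.read_state();print(s['joint_positions'])
E
```

```text
unit yaw -6.770396997213178
rack yaw -1.1722962587227153 [ 668.2 -232.6]
[64.33214171 23.55245568 -0.72702939 91.45394141  0.32113244 64.99086983
 -4.70935871]
```

```bash
cat >> h.py <<'E'
def mv(xyz,ang=None):
    "normalised shift/roll to reach tcp xyz with tool y at world angle ang (deg, mod 180)"
    s=robot.read_state();R=np.array(s['eef_rot']);p=np.array(s['tool_pos'])
    d=R.T@(np.array(xyz)-p)/750
    a=np.degrees(np.arctan2(R[1,1],R[0,1])); r=0
    if ang is not None: r=-(((ang-a+90)%180)-90)/90
    print('shift',np.round(d,4).tolist(),'roll',round(r,4),'| from',np.round(p,1),'ang',round(a,2),'dist',round(float(np.linalg.norm(d)*750)),'rows>=',int(max(np.linalg.norm(d)*750/41.7,abs(r)*90/7.16))+1,'t',round(s['time_s'],2),'j7',round(s['joint_positions'][6],1),'w',round(s['width'],1),'gf',round(s['grasp_force'],1))
E
python3 -c "
from h import *
mv([560,232,200],-6.8)"
```

```text
shift [0.8082, -0.8438, 0.0595] roll -0.6827 | from [ 231.7 -580.5  244.7] ang -68.24 dist 877 rows>= 22 t 1.9 j7 -4.7 w 88.2 gf 0.0
```

apply_moves(xyz=[[0.808, -0.844, 0.06], [0.808, -0.844, 0.06], [0.808, -0.844, 0.06], [0.808, -0.844, 0.06], [0.808, -0.844, 0.06], [0.808, -0.844, 0.06], [0.808, -0.844, 0.06], [0.808, -0.844, 0.06], [0.808, -0.844, 0.06], [0.808, -0.844, 0.06], [0.808, -0.844, 0.06], [0.808, -0.844, 0.06]], roll=[0, 0, 0, 0, 0, 0, 0, 0, 0, 0, 0, 0], fingers=[-0.09, -0.09, -0.09, -0.09, -0.09, -0.09, -0.09, -0.09, -0.09, -0.09, -0.09, -0.09])

```text
time_s: 2.9
tool_pos: [419.1, -115.6, 219.4]
eef_rot: [[0.929, 0.37, 0.001], [0.37, -0.929, -0.001], [0.001, 0.001, -1.0]]
wrist_force: [1.1, 0.6, -0.2]
width: 40.0
grasp_force: 0.0
```

```bash
python3 -c "
from h import *
mv([560,232,200],-6.8)"
```

```text
shift [0.3462, -0.3609, 0.0257] roll -0.6829 | from [ 419.1 -115.6  219.4] ang -68.26 dist 376 rows>= 10 t 2.9 j7 -62.5 w 40.0 gf 0.0
```

apply_moves(xyz=[[0.346, -0.361, 0.026], [0.346, -0.361, 0.026], [0.346, -0.361, 0.026], [0.346, -0.361, 0.026], [0.346, -0.361, 0.026], [0.346, -0.361, 0.026], [0.346, -0.361, 0.026], [0.346, -0.361, 0.026], [0.346, -0.361, 0.026], [0.346, -0.361, 0.026], [0.346, -0.361, 0.026], [0.346, -0.361, 0.026]], roll=[-0.683, -0.683, -0.683, -0.683, -0.683, -0.683, -0.683, -0.683, -0.683, -0.683, -0.683, -0.683], fingers=[-0.09, -0.09, -0.09, -0.09, -0.09, -0.09, -0.09, -0.09, -0.09, -0.09, -0.09, -0.09])

```text
time_s: 3.9
tool_pos: [559.1, 229.7, 199.0]
eef_rot: [[0.118, 0.993, -0.001], [0.993, -0.118, -0.001], [-0.001, -0.001, -1.0]]
wrist_force: [-0.3, -1.0, 0.8]
width: 40.3
grasp_force: 0.0
```

```bash
python3 -c "
from h import *
mv([584,232,66],-6.8)
im=save('wrist','w1.png')
for n in ['drawer_handle','unit']: print(n,vision.pinpoint('wrist',n))
print(pix(im,[[584,232,64],[584+55*.118,232+55*.993,64],[584-55*.118,232-55*.993,64]]))
for c in ['side','scene']:
  vision.get_image(c);print(vision.pinpoint(c,'drawer_handle'))
"
```

```text
shift [0.0071, 0.0328, 0.1773] roll 0.0 | from [559.1 229.7 199. ] ang -6.8 dist 135 rows>= 4 t 3.9 j7 -49.6 w 40.3 gf 0.0
drawer_handle [{'xyz': [580.2, 238.2, 60.4], 'p': 0.88}]
unit [{'xyz': [656.7, 231.3, -2.2], 'p': 0.97}]
[[349.12403973 192.5181388 ]
 [350.68608304 128.31740339]
 [347.65321656 249.98228306]]
[{'xyz': [587.3, 234.4, 60.0], 'p': 0.65}]
[{'xyz': [583.9, 230.7, 64.0], 'p': 0.47}]
```

View pics/w1.png

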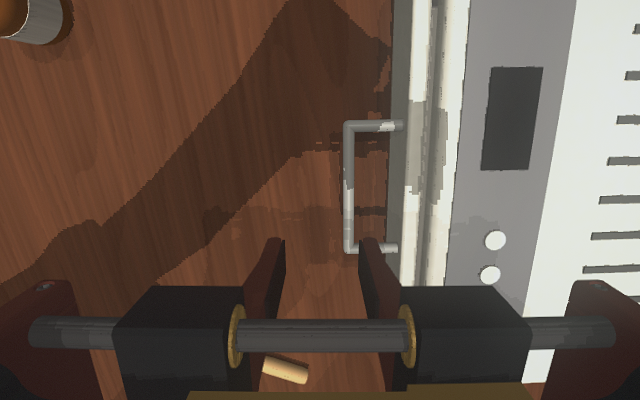

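apply_moves(xyz=[[0.0083, 0.033, 0.03], [0.0083, 0.033, 0.09], [0.0083, 0.033, 0.12], [0.0083, 0.033, 0.15], [0.0083, 0.033, 0.178], [0.0083, 0.033, 0.178], [0.0083, 0.033, 0.178], [0.0083, 0.033, 0.178], [0.0083, 0.033, 0.178], [0.0083, 0.033, 0.178], [0.0083, 0.033, 0.178]], roll=[0, 0, 0, 0, 0, 0, 0, 0, 0, 0, 0], fingers=[-0.09, -0.09, -0.09, -0.09, -0.09, -0.09, -1, -1, -1, -1, -1])

```text
time_s: 5.17
tool_pos: [583.3, 234.1, 67.2]
eef_rot: [[0.118, 0.993, -0.002], [0.993, -0.118, 0.0], [-0.0, -0.002, -1.0]]
wrist_force: [-13.9, 0.7, 9.1]
width: 9.9
grasp_force: 6.6
```

```bash
python3 -c "
from h import *
s=robot.read_state();p=np.array(s['tool_pos'])
mv(p+151.5*np.array([-.993,.118,0]),None)"
```

```text
shift [0.0001, -0.202, 0.0003] roll 0 | from [583.3 234.1  67.2] ang -6.75 dist 151 rows>= 4 t 5.17 j7 -53.8 w 9.9 gf 6.6
```

apply_moves(xyz=[[0, -0.03, 0], [0, -0.06, 0], [0, -0.09, 0], [0, -0.12, 0], [0, -0.15, 0], [0, -0.175, 0], [0, -0.19, 0], [0, -0.2, 0], [0, -0.203, 0], [0, -0.203, 0], [0, -0.203, 0], [0, -0.203, 0]], roll=[0, 0, 0, 0, 0, 0, 0, 0, 0, 0, 0, 0], fingers=[-1, -1, -1, -1, -1, -1, -1, -1, -1, -1, -1, -1])

```text
time_s: 6.17
tool_pos: [433.6, 248.6, 67.1]
eef_rot: [[0.119, 0.993, 0.001], [0.993, -0.119, -0.005], [-0.005, 0.001, -1.0]]
wrist_force: [-3.3, -10.2, 12.1]
width: 9.3
grasp_force: 30.1
```

apply_moves(xyz=[[0, -0.002, 0], [0, -0.004, 0], [0, -0.006, 0], [0, -0.006, 0], [0, -0.006, 0]], roll=[0, 0, 0, 0, 0], fingers=[-1, -1, -1, -1, -1])

```text
time_s: 6.58
tool_pos: [433.4, 248.6, 67.1]
eef_rot: [[0.121, 0.993, 0.006], [0.993, -0.121, -0.003], [-0.002, 0.007, -1.0]]
wrist_force: [13.4, -9.6, -1.0]
width: 9.1
grasp_force: 30.1
```

apply_moves(xyz=[[0, 0.004, 0], [0, 0.004, 0], [0, 0.004, 0], [0, 0.004, -0.05], [0, 0.004, -0.1], [-0.02, 0.06, -0.15], [-0.04, 0.1, -0.2], [-0.05, 0.14, -0.25], [-0.05, 0.14, -0.28], [-0.05, 0.14, -0.28], [-0.05, 0.14, -0.28]], roll=[0, 0, 0, 0, 0, 0, 0, 0, 0, 0, 0], fingers=[-0.09, -0.09, -0.09, -0.09, -0.09, -0.09, -0.09, -0.09, -0.09, -0.09, -0.09])

```text
time_s: 7.5
tool_pos: [530.6, 202.8, 278.9]
eef_rot: [[0.119, 0.993, 0.005], [0.993, -0.119, 0.002], [0.003, 0.005, -1.0]]
wrist_force: [0.0, -0.2, -0.2]
width: 40.0
grasp_force: 0.0
```

```bash
python3 -c "
from h import *
mv([540,200,280],None)
for c in ['wrist','side','scene']:
  im=save(c,'b_'+c+'.png');print(c)
  for n in ['drawer_handle','mould','cavity1','block1','unit','jar1','rack']: print(n,[(round(float(q['p']),2),np.round(q['xyz'],1).tolist()) for q in vision.pinpoint(c,n)[:7]])
"
```

```text
shift [-0.0022, 0.0129, -0.0014] roll 0 | from [530.6 202.8 278.9] ang -6.85 dist 10 rows>= 1 t 7.5 j7 -45.0 w 40.0 gf 0.0
wrist
drawer_handle [(0.79, [431.9, 253.2, 65.3])]
mould [(0.69, [546.2, 239.4, 39.1])]
cavity1 [(0.85, [539.0, 184.6, 18.8]), (0.8, [531.2, 122.6, 17.1]), (0.62, [548.3, 242.8, 21.5])]
block1 [(0.95, [533.3, 128.0, 18.4]), (0.69, [552.1, 291.4, 21.1]), (0.66, [542.9, 182.9, 19.8]), (0.61, [555.0, 350.5, 18.4])]
unit [(0.85, [654.8, 229.3, -2.2])]
jar1 []
rack []
side
drawer_handle [(0.59, [436.5, 247.2, 63.0])]
mould [(0.93, [545.2, 236.4, 37.8])]
cavity1 [(0.95, [545.7, 234.8, 20.5]), (0.88, [553.8, 345.6, 17.9]), (0.71, [534.8, 126.6, 26.6]), (0.7, [537.4, 183.1, 24.3]), (0.56, [550.5, 295.6, 22.5]), (0.37, [665.6, -232.2, 78.4])]
block1 [(0.75, [554.2, 351.1, 20.5]), (0.66, [551.1, 294.3, 19.1]), (0.63, [534.2, 125.1, 21.8]), (0.48, [542.9, 183.3, 18.7])]
unit [(0.84, [663.2, 224.0, 1.5])]
jar1 [(0.76, [665.3, -388.2, 73.6]), (0.67, [668.3, -234.1, 78.7]), (0.64, [666.2, -154.0, 75.5]), (0.6, [674.7, -79.1, 82.1]), (0.6, [662.2, -309.5, 77.7])]
rack [(0.67, [669.8, -233.6, -0.9])]
scene
drawer_handle [(0.9, [434.5, 245.2, 62.8]), (0.74, [537.0, 128.5, 19.9])]
mould [(0.9, [545.1, 243.5, 41.3])]
cavity1 [(0.9, [533.7, 127.6, 21.5]), (0.87, [555.7, 350.5, 19.2]), (0.83, [541.6, 182.0, 22.6]), (0.78, [546.1, 240.0, 20.8]), (0.56, [553.1, 298.0, 15.6])]
block1 [(0.69, [674.9, -78.0, 73.3]), (0.63, [551.4, 291.1, 21.4]), (0.59, [534.2, 127.2, 19.6]), (0.52, [541.1, 186.6, 17.1]), (0.44, [556.9, 349.6, 21.3])]
unit [(0.78, [657.4, 226.6, 1.0])]
jar1 [(0.96, [660.3, -394.9, 73.2]), (0.89, [672.8, -77.2, 74.5]), (0.79, [665.1, -232.6, 77.1]), (0.7, [667.3, -308.7, 78.1])]
rack [(0.88, [668.4, -233.3, -1.1])]
```

View pics/b_wrist.png

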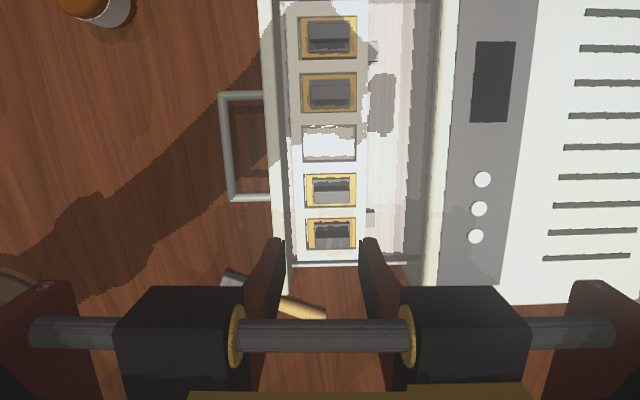

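```bash
cat > fit.py <<'E'
from h import *
def fit(obs,sp,z):
    o=np.array(obs);c0=o[:,:2]-0
    from scipy.optimize import least_squares
    k=o[:,2]
    f=lambda p:np.r_[p[0]+np.sin(p[2])*k*sp*-1-o[:,0],p[1]+np.cos(p[2])*k*sp-o[:,1]]
    r=least_squares(f,[o[:,0].mean(),o[:,1].mean(),0],loss='soft_l1',f_scale=3);return r.x
E
python3 - <<'E'
from fit import *
im=vision.get_image('wrist')
print(ray(im,[[327.5,38.5],[329,143.5],[331,234]],40))
J=[];C=[]
for c in ['wrist','side','scene']:
  if c!='wrist': vision.get_image(c)
  for n,L,x0,y0,sp in [('jar1',J,668,-233,78),('cavity1',C,545.5,238.5,56)]:
    for q in vision.pinpoint(c,n):
      x,y,z=q['xyz']
      if abs(x-x0)<25 and abs(y-y0)<2.4*sp: L.append((x,y,round((y-y0)/sp)))
J+=[(665.3,-388.2,-2),(668.3,-234.1,0),(666.2,-154,1),(674.7,-79.1,2),(662.2,-309.5,-1),(660.3,-394.9,-2),(672.8,-77.2,2),(665.1,-232.6,0),(667.3,-308.7,-1),(673,-75,2),(669,-158,1),(666,-231,0),(667,-312,-1),(673,-78,2),(666,-389,-2),(667,-310,-1),(669,-156,1)]
C+=[(539,184.6,-1),(531.2,122.6,-2),(548.3,242.8,0),(545.7,234.8,0),(553.8,345.6,2),(534.8,126.6,-2),(537.4,183.1,-1),(550.5,295.6,1),(533.7,127.6,-2),(555.7,350.5,2),(541.6,182,-1),(546.1,240,0),(553.1,298,1)]
for L,sp in ((J,78),(C,56)):
  p=fit(L,sp,0);print(len(L),p[:2],np.degrees(p[2]))
E
```

```text
[[552.74906001 346.93863003  40.        ]
 [541.96810831 237.0538944   40.        ]
 [532.01985155 125.93221549  40.        ]]
27 [ 667.86448106 -233.24086781] -1.6168659789011857
24 [545.39712855 238.86937429] -5.949138824530424
```

```bash
python3 -c "
from h import *
mv([534,127.4,140],-95.6)"
```

```text
shift [-0.0984, 0.0186, 0.1813] roll 0.987 | from [528.8 202.3 276. ] ang -6.77 dist 155 rows>= 13 t 9.15 j7 -45.0 w 39.6 gf 0.0
```

apply_moves(xyz=[[-0.098, 0.019, 0.09], [-0.098, 0.019, 0.09], [-0.098, 0.019, 0.09], [-0.098, 0.019, 0.09], [-0.098, 0.019, 0.09], [-0.098, 0.019, 0.09], [-0.098, 0.019, 0.09], [-0.098, 0.019, 0.09], [-0.098, 0.019, 0.09], [-0.098, 0.019, 0.09], [-0.098, 0.019, 0.13], [-0.098, 0.019, 0.18]], roll=[0.987, 0.987, 0.987, 0.987, 0.987, 0.987, 0.987, 0.987, 0.987, 0.987, 0.987, 0.987], fingers=[-0.09, -0.09, -0.09, -0.09, -0.09, -0.09, -0.09, -0.09, -0.09, -0.09, -0.09, -0.09])

```text
time_s: 10.15
tool_pos: [536.7, 128.4, 143.1]
eef_rot: [[0.999, -0.054, 0.007], [-0.054, -0.999, 0.002], [0.007, -0.002, -1.0]]
wrist_force: [1.5, 0.9, -0.4]
width: 39.9
grasp_force: 0.0
```

```bash
python3 -c "
from h import *
im=save('wrist','w2.png');print(vision.pinpoint('wrist','block5'))
mv([534,127.4,72.5],-95.6)"
```

```text
[{'xyz': [542.3, 182.7, 19.2], 'p': 0.65}, {'xyz': [551.7, 347.4, 18.9], 'p': 0.64}, {'xyz': [535.5, 128.2, 20.1], 'p': 0.64}]
shift [0.0045, -0.0015, 0.0855] roll 0.0308 | from [531.1 126.6 136.6] ang -92.83 dist 64 rows>= 2 t 10.25 j7 -120.4 w 40.0 gf 0.0
```

View pics/w2.png

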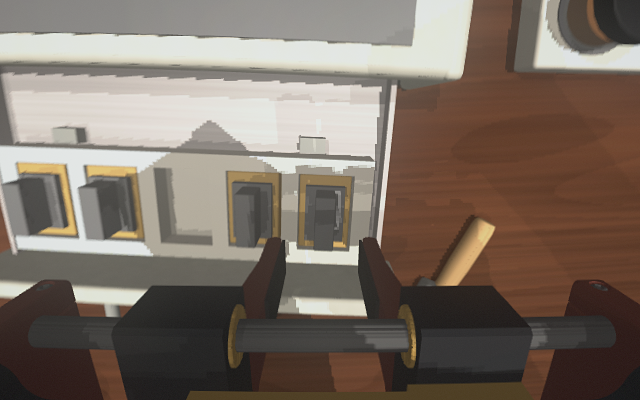

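apply_moves(xyz=[[0.0045, -0.0015, 0], [0.0045, -0.0015, 0.03], [0.0045, -0.0015, 0.06], [0.0045, -0.0015, 0.085], [0.0045, -0.0015, 0.085], [0.0045, -0.0015, 0.085], [0.0045, -0.0015, 0.085], [0.0045, -0.0015, 0.085], [0.0045, -0.0015, 0.085], [0.0045, -0.0015, 0.085], [0.0045, -0.0015, 0.085]], roll=[0.031, 0.031, 0.031, 0.031, 0.031, 0.031, 0.031, 0.031, 0.031, 0.031, 0.031], fingers=[-0.09, -0.09, -0.09, -0.09, -0.09, -1, -1, -1, -1, -1, -1])

```text
time_s: 11.17
tool_pos: [538.4, 127.9, 78.4]
eef_rot: [[0.995, -0.096, 0.002], [-0.096, -0.995, -0.001], [0.002, 0.0, -1.0]]
wrist_force: [-0.3, -2.5, 7.1]
width: 13.8
grasp_force: 29.9
```

```bash
python3 -c "
from h import *
mv([534,127.4,135])"
```

```text
shift [-0.0057, 0.0013, -0.0755] roll 0 | from [538.4 127.9  78.4] ang -95.53 dist 57 rows>= 2 t 11.17 j7 -124.8 w 13.8 gf 29.9
```

```bash
python3 -c "
from h import *
for i in range(3):
  vision.get_image('side'); s=robot.read_state(); print(s['time_s'],np.round(s['tool_pos'],2),np.round(s['joint_positions'],2))"
```

```text
11.2167 [538.42 127.97  78.41] [  -5.45   29.24  -16.9   109.55   12.15   42.85 -124.79]
11.2667 [538.45 127.96  78.41] [  -5.45   29.24  -16.9   109.55   12.15   42.85 -124.79]
11.3167 [538.43 127.95  78.42] [  -5.45   29.24  -16.9   109.55   12.15   42.86 -124.79]
```

```bash
python3 -c "
from h import *
mv([577.5,-386.6,158],-91.6)"
```

```text
shift [0.1181, 0.6779, -0.1055] roll -0.0436 | from [538.4 128.   78.4] ang -95.52 dist 522 rows>= 13 t 11.32 j7 -124.8 w 13.5 gf 29.9
```

apply_moves(xyz=[[0, 0, -0.03], [0, 0, -0.06], [0, 0, -0.09], [0, 0, -0.106], [0.118, 0.678, -0.106], [0.118, 0.678, -0.106], [0.118, 0.678, -0.106], [0.118, 0.678, -0.106], [0.118, 0.678, -0.106], [0.118, 0.678, -0.106], [0.118, 0.678, -0.106], [0.118, 0.678, -0.106]], roll=[0, 0, 0, 0, -0.044, -0.044, -0.044, -0.044, -0.044, -0.044, -0.044, -0.044], fingers=[-1, -1, -1, -1, -1, -1, -1, -1, -1, -1, -1, -1])

```text
time_s: 12.32
tool_pos: [562.8, -205.7, 156.7]
eef_rot: [[1.0, -0.027, 0.0], [-0.027, -1.0, 0.0], [0.0, -0.0, -1.0]]
wrist_force: [0.8, 0.2, -0.6]
width: 13.9
grasp_force: 29.9
```

```bash
python3 -c "
from h import *
vision.get_image('side');vision.get_image('side')
mv([577.5,-386.6,158],-91.6)"
```

```text
shift [0.0296, 0.2306, -0.0014] roll -0.006 | from [ 561.7 -213.   156.2] ang -92.14 dist 174 rows>= 5 t 12.42 j7 -82.7 w 14.0 gf 29.9
```

apply_moves(xyz=[[0.03, 0.231, 0], [0.03, 0.231, 0], [0.03, 0.231, 0], [0.03, 0.231, 0], [0.03, 0.231, 0], [0.03, 0.231, 0.04], [0.03, 0.231, 0.08], [0.03, 0.231, 0.08], [0.03, 0.231, 0.08], [0.03, 0.231, 0.08]], roll=[-0.006, -0.006, -0.006, -0.006, -0.006, -0.006, -0.006, -0.006, -0.006, -0.006], fingers=[-1, -1, -1, -1, -1, -1, -1, -1, -1, -1])

```text
time_s: 13.25
tool_pos: [581.7, -377.2, 98.0]
eef_rot: [[1.0, -0.017, 0.001], [-0.017, -1.0, -0.0], [0.001, 0.0, -1.0]]
wrist_force: [0.4, -0.2, -0.1]
width: 13.9
grasp_force: 29.9
```

```bash
python3 -c "
from h import *
im=save('wrist','w3.png')
print([ (np.round(q['xyz']),q['p']) for n in ('jar1','rack','block5') for q in vision.pinpoint('wrist',n)])
e=np.array([.0282,.9996]);f=np.array([.9996,-.0282]);c=np.array([667.9,-233.2])
for k in(2,1,0,-1,-2):print(pix(im,[[*(c+78*k*e),77],[*(c+78*k*e-39.5*f),30],[*(c+78*k*e-60*f),0]]).round().tolist())
mv([577.5,-386.6,60],-91.6)"
```

```text
[(array([ 661., -391.,   75.]), 0.87), (array([ 665., -228.,   75.]), 0.74), (array([ 663., -309.,   77.]), 0.7), (array([ 665., -238.,    0.]), 0.58), (array([ 576., -375.,   40.]), 0.77)]
[[-218.0, 110.0], [-109.0, 163.0], [-58.0, 182.0]]
[[-112.0, 104.0], [-11.0, 163.0], [32.0, 182.0]]
[[24.0, 100.0], [99.0, 163.0], [129.0, 183.0]]
[[180.0, 99.0], [216.0, 164.0], [231.0, 184.0]]
[[343.0, 100.0], [337.0, 165.0], [334.0, 185.0]]
shift [-0.0059, 0.0118, 0.0517] roll 0.0068 | from [ 582.  -377.8   98.8] ang -90.98 dist 40 rows>= 1 t 13.45 j7 -68.4 w 13.8 gf 29.9
```

View pics/w3.png

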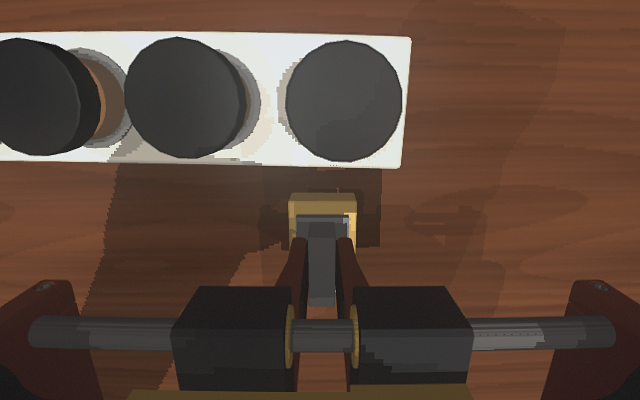

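```bash
python3 -c "
from h import *
im=vision.get_image('wrist')
print(ray(im,[[290,194],[355,194]],60.4))
mv([577.5,-386.6,59.5],-91.6)"
```

```text
[[ 613.51301599 -360.58548204   60.4       ]
 [ 612.86423594 -397.52695864   60.4       ]]
shift [-0.0056, 0.0119, 0.052] roll 0.0068 | from [ 581.7 -377.7   98.5] ang -90.99 dist 40 rows>= 1 t 13.5 j7 -68.4 w 13.4 gf 29.9
```

apply_moves(xyz=[[-0.009, 0.012, 0.02], [-0.009, 0.012, 0.04], [-0.009, 0.012, 0.0515], [-0.009, 0.012, 0.0515], [-0.009, 0.012, 0.0515], [-0.009, 0.012, 0.0515], [-0.009, 0.012, 0.0515]], roll=[0.007, 0.007, 0.007, 0.007, 0.007, 0.007, 0.007], fingers=[-1, -1, -1, -1, -1, -1, -1])

```text
time_s: 14.08
tool_pos: [574.5, -385.9, 58.6]
eef_rot: [[1.0, -0.028, 0.001], [-0.028, -1.0, 0.0], [0.001, -0.0, -1.0]]
wrist_force: [-0.6, 0.1, -1.1]
width: 13.7
grasp_force: 30.0
```

apply_moves(xyz=[[0, 0, 0.0015], [0, 0, 0.0015], [0, 0, 0.0015], [0, 0, 0.0015], [0, 0, 0.0015], [0, 0, -0.03], [0, 0, -0.07], [0, 0, -0.12], [0, 0, -0.15], [0, 0, -0.15], [0, 0, -0.15]], roll=[0, 0, 0, 0, 0, 0, 0, 0, 0, 0, 0], fingers=[-1, -1, -0.09, -0.09, -0.09, -0.09, -0.09, -0.09, -0.09, -0.09, -0.09])

```text
time_s: 15.0
tool_pos: [574.7, -386.9, 172.4]
eef_rot: [[1.0, -0.029, 0.003], [-0.029, -1.0, -0.002], [0.003, 0.002, -1.0]]
wrist_force: [-0.1, 0.8, -0.7]
width: 40.0
grasp_force: 0.0
```

```bash
python3 -c "
from h import *
for c in ('wrist','side','scene'):
  im=save(c,'p5_'+c+'.png');print(c,[ (np.round(q['xyz']),round(q['p'],2)) for n in ('block5',) for q in vision.pinpoint(c,n)])
mv([539.5,182,150],-95.6)"
```

```text
wrist [(array([ 572., -384.,   -5.]), 0.84)]
side [(array([542., 184.,  20.]), 0.77), (array([555., 351.,  22.]), 0.76), (array([554., 295.,  18.]), 0.65), (array([ 573., -385.,    1.]), 0.62)]
scene [(array([536., 185.,  18.]), 0.6), (array([ 570., -389.,   -1.]), 0.6), (array([546., 294.,  22.]), 0.49), (array([ 667., -314.,   79.]), 0.49), (array([557., 345.,  19.]), 0.46)]
shift [-0.0668, -0.7558, 0.0264] roll 0.0441 | from [ 573.5 -386.1  169.1] ang -91.63 dist 569 rows>= 14 t 15.3 j7 -67.2 w 40.1 gf 0.0
```

View pics/p5_wrist.png

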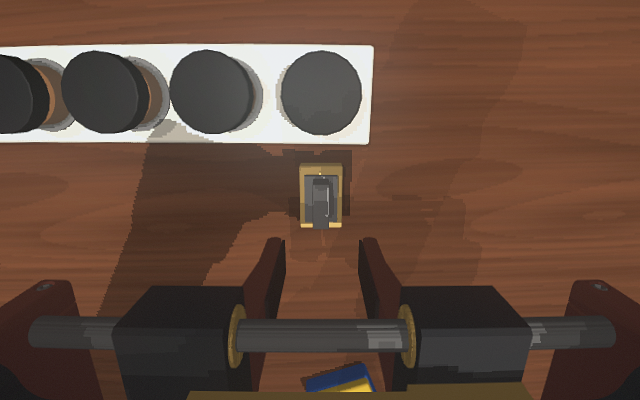

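apply_moves(xyz=[[-0.065, -0.757, 0.02], [-0.065, -0.757, 0.02], [-0.065, -0.757, 0.02], [-0.065, -0.757, 0.02], [-0.065, -0.757, 0.02], [-0.065, -0.757, 0.02], [-0.065, -0.757, 0.02], [-0.065, -0.757, 0.02], [-0.065, -0.757, 0.02], [-0.065, -0.757, 0.02], [-0.065, -0.757, 0.02], [-0.065, -0.757, 0.02]], roll=[0.044, 0.044, 0.044, 0.044, 0.044, 0.044, 0.044, 0.044, 0.044, 0.044, 0.044, 0.044], fingers=[-0.09, -0.09, -0.09, -0.09, -0.09, -0.09, -0.09, -0.09, -0.09, -0.09, -0.09, -0.09])

```text
time_s: 16.3
tool_pos: [544.8, 114.5, 157.0]
eef_rot: [[0.995, -0.098, -0.001], [-0.098, -0.995, -0.0], [-0.001, 0.0, -1.0]]
wrist_force: [0.5, -0.8, -0.2]
width: 39.8
grasp_force: 0.0
```

```bash
python3 -c "
from h import *
for i in range(4):vision.get_image('side')
mv([541,183.2,72.5],-95.6)"
```

```text
shift [-0.0137, -0.0914, 0.1124] roll 0.0023 | from [544.9 114.  156.8] ang -95.39 dist 109 rows>= 3 t 16.5 j7 -120.4 w 39.9 gf 0.0
```

apply_moves(xyz=[[-0.0137, -0.0914, 0], [-0.0137, -0.0914, 0], [-0.0137, -0.0914, 0.02], [-0.0137, -0.0914, 0.05], [-0.0137, -0.0914, 0.08], [-0.0137, -0.0914, 0.112], [-0.0137, -0.0914, 0.112], [-0.0137, -0.0914, 0.112], [-0.0137, -0.0914, 0.112], [-0.0137, -0.0914, 0.112], [-0.0137, -0.0914, 0.112], [-0.0137, -0.0914, 0.112]], roll=[0.002, 0.002, 0.002, 0.002, 0.002, 0.002, 0.002, 0.002, 0.002, 0.002, 0.002, 0.002], fingers=[-0.09, -0.09, -0.09, -0.09, -0.09, -0.09, -0.09, -0.09, -1, -1, -1, -1])

```text
time_s: 17.5
tool_pos: [542.6, 181.9, 74.6]
eef_rot: [[0.995, -0.101, 0.002], [-0.101, -0.995, 0.0], [0.002, -0.001, -1.0]]
wrist_force: [0.1, -0.0, -0.2]
width: 16.6
grasp_force: 0.0
```

```bash
python3 -c "
from h import *
for i in range(2):vision.get_image('side')
mv([575.7,-308.7,158],-91.6)"
```

```text
shift [0.1101, 0.6464, -0.1117] roll -0.0464 | from [542.5 182.   74.4] ang -95.78 dist 499 rows>= 12 t 17.6 j7 -130.5 w 13.7 gf 30.0
```

apply_moves(xyz=[[0, 0, -0.03], [0, 0, -0.06], [0, 0, -0.09], [0, 0, -0.112], [0.112, 0.646, -0.112], [0.112, 0.646, -0.112], [0.112, 0.646, -0.112], [0.112, 0.646, -0.112], [0.112, 0.646, -0.112], [0.112, 0.646, -0.112], [0.112, 0.646, -0.112], [0.112, 0.646, -0.112]], roll=[0, 0, 0, 0, -0.046, -0.046, -0.046, -0.046, -0.046, -0.046, -0.046, -0.046], fingers=[-1, -1, -1, -1, -1, -1, -1, -1, -1, -1, -1, -1])

```text
time_s: 18.6
tool_pos: [565.2, -152.7, 157.7]
eef_rot: [[1.0, -0.028, 0.0], [-0.028, -1.0, -0.0], [0.0, 0.0, -1.0]]
wrist_force: [2.2, 1.3, -1.9]
width: 14.0
grasp_force: 30.0
```

```bash
python3 -c "
from h import *
for i in range(4):vision.get_image('side')
mv([577,-308.7,56],-91.6)"
```

```text
shift [0.0226, 0.208, 0.135] roll -0.0025 | from [ 565.1 -152.2  157.3] ang -91.82 dist 187 rows>= 5 t 18.8 j7 -88.5 w 13.7 gf 30.0
```

apply_moves(xyz=[[0.0226, 0.208, 0], [0.0226, 0.208, 0], [0.0226, 0.208, 0], [0.0226, 0.208, 0], [0.0226, 0.208, 0.02], [0.0226, 0.208, 0.06], [0.0226, 0.208, 0.1], [0.0226, 0.208, 0.12], [0.0226, 0.208, 0.12], [0.0226, 0.208, 0.12], [0.0226, 0.208, 0.12], [0.0226, 0.208, 0.12]], roll=[-0.003, -0.003, -0.003, -0.003, -0.003, -0.003, -0.003, -0.003, -0.003, -0.003, -0.003, -0.003], fingers=[-1, -1, -1, -1, -1, -1, -1, -1, -1, -1, -1, -1])

```text
time_s: 19.8
tool_pos: [579.4, -306.8, 69.4]
eef_rot: [[1.0, -0.023, 0.003], [-0.023, -1.0, -0.001], [0.003, 0.001, -1.0]]
wrist_force: [0.4, 0.0, -1.8]
width: 14.0
grasp_force: 30.0
```

```bash
python3 -c "
from h import *
for i in range(2):im=save('wrist','w4.png')
print([ (np.round(q['xyz']),round(q['p'],2)) for q in vision.pinpoint('wrist','block5')])
mv([577,-308.7,54.4],-91.6)"
```

```text
[(array([ 578., -308.,   14.]), 0.76), (array([ 573., -386.,   -0.]), 0.68)]
shift [-0.0024, 0.0019, 0.0193] roll 0.0027 | from [ 578.8 -307.3   68.9] ang -91.36 dist 15 rows>= 1 t 19.95 j7 -75.2 w 13.7 gf 30.0
```

apply_moves(xyz=[[-0.002, 0.002, 0.008], [-0.002, 0.002, 0.015], [-0.002, 0.002, 0.0198], [-0.002, 0.002, 0.0198], [-0.002, 0.002, 0.0198], [-0.002, 0.002, 0.0198], [-0.002, 0.002, 0.0198], [-0.002, 0.002, 0.0198], [-0.002, 0.002, -0.03], [-0.002, 0.002, -0.07], [-0.002, 0.002, -0.12], [-0.002, 0.002, -0.12]], roll=[0.002, 0.002, 0.002, 0.002, 0.002, 0.002, 0.002, 0.002, 0.002, 0.002, 0.002, 0.002], fingers=[-1, -1, -1, -1, -1, -0.09, -0.09, -0.09, -0.09, -0.09, -0.09, -0.09])

```text
time_s: 20.95
tool_pos: [580.0, -310.0, 164.7]
eef_rot: [[1.0, -0.027, 0.009], [-0.027, -1.0, -0.004], [0.009, 0.004, -1.0]]
wrist_force: [0.8, -0.4, 0.7]
width: 39.9
grasp_force: 0.0
```

```bash
python3 -c "
from h import *
for c in ('wrist','side','scene'):
  im=save(c,'p4_'+c+'.png');print(c,[ (np.round(q['xyz']),round(q['p'],2)) for n in ('block5',) for q in vision.pinpoint(c,n)])
mv([551,294.3,150],-95.6)"
```

```text
wrist [(array([ 572., -388.,   -1.]), 0.93), (array([ 576., -310.,    0.]), 0.89)]
side [(array([ 575., -308.,    2.]), 0.71), (array([ 571., -387.,    3.]), 0.63), (array([552., 350.,  23.]), 0.6)]
scene [(array([ 574., -389.,    0.]), 0.92), (array([558., 348.,  22.]), 0.64), (array([548., 294.,  20.]), 0.57), (array([ 666., -229.,   79.]), 0.44)]
shift [-0.0544, -0.8021, 0.0087] roll 0.0451 | from [ 575.7 -308.2  155.7] ang -91.54 dist 603 rows>= 15 t 21.25 j7 -73.9 w 40.0 gf 0.0
```

apply_moves(xyz=[[-0.054, -0.802, 0], [-0.054, -0.802, 0], [-0.054, -0.802, 0], [-0.054, -0.802, 0], [-0.054, -0.802, 0], [-0.054, -0.802, 0], [-0.054, -0.802, 0], [-0.054, -0.802, 0], [-0.054, -0.802, 0], [-0.054, -0.802, 0], [-0.054, -0.802, 0], [-0.054, -0.802, 0]], roll=[0.045, 0.045, 0.045, 0.045, 0.045, 0.045, 0.045, 0.045, 0.045, 0.045, 0.045, 0.045], fingers=[-0.09, -0.09, -0.09, -0.09, -0.09, -0.09, -0.09, -0.09, -0.09, -0.09, -0.09, -0.09])

```text
time_s: 22.25
tool_pos: [555.4, 192.8, 156.3]
eef_rot: [[0.995, -0.097, -0.002], [-0.098, -0.995, -0.001], [-0.002, 0.001, -1.0]]
wrist_force: [1.2, -0.5, 0.4]
width: 40.0
grasp_force: 0.0
```

```bash
python3 -c "
from h import *
for i in range(4):vision.get_image('side')
mv([551.5,294.3,73],-95.6)"
```

```text
shift [-0.0177, -0.1349, 0.1108] roll 0.0022 | from [555.4 192.3 156.2] ang -95.4 dist 132 rows>= 4 t 22.45 j7 -128.0 w 40.1 gf 0.0
```

apply_moves(xyz=[[-0.018, -0.135, 0], [-0.018, -0.135, 0], [-0.018, -0.135, 0], [-0.018, -0.135, 0.02], [-0.018, -0.135, 0.06], [-0.018, -0.135, 0.111], [-0.018, -0.135, 0.111], [-0.018, -0.135, 0.111], [-0.018, -0.135, 0.111], [-0.018, -0.135, 0.111], [-0.018, -0.135, 0.111], [-0.018, -0.135, 0.111]], roll=[0.002, 0.002, 0.002, 0.002, 0.002, 0.002, 0.002, 0.002, 0.002, 0.002, 0.002, 0.002], fingers=[-0.09, -0.09, -0.09, -0.09, -0.09, -0.09, -0.09, -0.09, -1, -1, -1, -1])

```text
time_s: 23.45
tool_pos: [553.8, 293.4, 76.0]
eef_rot: [[0.995, -0.101, 0.003], [-0.101, -0.995, 0.001], [0.002, -0.001, -1.0]]
wrist_force: [-0.7, -0.0, 0.1]
width: 16.2
grasp_force: 0.0
```

```bash
python3 -c "
from h import *
for i in range(2):vision.get_image('side')
mv([581,-152.7,158],-91.6)"
```

```text
shift [0.0965, 0.5878, -0.1101] roll -0.0465 | from [553.6 293.3  75.7] ang -95.78 dist 454 rows>= 11 t 23.55 j7 -139.4 w 13.4 gf 30.0
```

apply_moves(xyz=[[0, 0, -0.03], [0, 0, -0.06], [0, 0, -0.09], [0, 0, -0.11], [0.097, 0.588, -0.11], [0.097, 0.588, -0.11], [0.097, 0.588, -0.11], [0.097, 0.588, -0.11], [0.097, 0.588, -0.11], [0.097, 0.588, -0.11], [0.097, 0.588, -0.11], [0.097, 0.588, -0.11]], roll=[0, 0, 0, 0, -0.046, -0.046, -0.046, -0.046, -0.046, -0.046, -0.046, -0.046], fingers=[-1, -1, -1, -1, -1, -1, -1, -1, -1, -1, -1, -1])

```text
time_s: 24.55
tool_pos: [573.5, -41.5, 157.3]
eef_rot: [[1.0, -0.028, 0.001], [-0.028, -1.0, -0.0], [0.001, 0.0, -1.0]]
wrist_force: [1.4, -0.7, 0.3]
width: 14.0
grasp_force: 30.0
```

```bash
python3 -c "
from h import *
for i in range(4):vision.get_image('side')
mv([581.5,-152.7,56],-91.6)"
```

```text
shift [0.0152, 0.1482, 0.1346] roll -0.0025 | from [573.6 -41.2 156.9] ang -91.83 dist 151 rows>= 4 t 24.75 j7 -100.4 w 14.0 gf 30.0
```

apply_moves(xyz=[[0.015, 0.148, 0], [0.015, 0.148, 0], [0.015, 0.148, 0], [0.015, 0.148, 0], [0.015, 0.148, 0.02], [0.015, 0.148, 0.06], [0.015, 0.148, 0.1], [0.015, 0.148, 0.12], [0.015, 0.148, 0.12], [0.015, 0.148, 0.12], [0.015, 0.148, 0.12], [0.015, 0.148, 0.12]], roll=[-0.003, -0.003, -0.003, -0.003, -0.003, -0.003, -0.003, -0.003, -0.003, -0.003, -0.003, -0.003], fingers=[-1, -1, -1, -1, -1, -1, -1, -1, -1, -1, -1, -1])

```text
time_s: 25.75
tool_pos: [583.1, -150.3, 68.4]
eef_rot: [[1.0, -0.023, 0.003], [-0.023, -1.0, -0.0], [0.003, 0.0, -1.0]]
wrist_force: [-0.6, 0.2, -0.4]
width: 14.0
grasp_force: 30.0
```

```bash
python3 -c "
from h import *
for i in range(2):im=save('wrist','w5.png')
print([ (np.round(q['xyz']),round(q['p'],2)) for q in vision.pinpoint('wrist','block5')])
mv([581.5,-152.7,55.7],-91.6)"
```

```text
[(array([ 582., -149.,   12.]), 0.71), (array([ 570., -308.,   -0.]), 0.62)]
shift [-0.0013, 0.0025, 0.0164] roll 0.0027 | from [ 582.5 -150.9   68. ] ang -91.36 dist 12 rows>= 1 t 25.9 j7 -90.7 w 13.5 gf 30.0
```

apply_moves(xyz=[[-0.002, 0.0025, 0.008], [-0.002, 0.0025, 0.013], [-0.002, 0.0025, 0.017], [-0.002, 0.0025, 0.017], [-0.002, 0.0025, 0.017], [-0.002, 0.0025, 0.017], [-0.002, 0.0025, 0.017], [-0.002, 0.0025, 0.017], [-0.002, 0.0025, -0.03], [-0.002, 0.0025, -0.07], [-0.002, 0.0025, -0.12], [-0.002, 0.0025, -0.12]], roll=[0.002, 0.002, 0.002, 0.002, 0.002, 0.002, 0.002, 0.002, 0.002, 0.002, 0.002, 0.002], fingers=[-1, -1, -1, -1, -1, -0.09, -0.09, -0.09, -0.09, -0.09, -0.09, -0.09])

```text
time_s: 26.9
tool_pos: [583.8, -153.1, 163.3]
eef_rot: [[1.0, -0.027, 0.01], [-0.027, -1.0, -0.002], [0.01, 0.002, -1.0]]
wrist_force: [2.3, -0.8, 0.6]
width: 39.7
grasp_force: 0.0
```

```bash
python3 -c "
from h import *
for c in ('wrist','side','scene'):
  im=save(c,'p2_'+c+'.png');print(c,[ (np.round(q['xyz']),round(q['p'],2)) for n in ('block5',) for q in vision.pinpoint(c,n)])
mv([556.5,350,155],-95.6)"
```

```text
wrist [(array([ 577., -306.,   -1.]), 0.93), (array([ 571., -387.,   -3.]), 0.72), (array([ 581., -150.,    2.]), 0.56)]
side [(array([ 575., -387.,    2.]), 0.82), (array([553., 352.,  22.]), 0.74), (array([ 666., -157.,   76.]), 0.66), (array([ 577., -151.,   -0.]), 0.48)]
scene [(array([ 570., -307.,   -2.]), 0.84), (array([ 577., -155.,   -1.]), 0.79), (array([ 571., -385.,    0.]), 0.64), (array([556., 351.,  19.]), 0.47)]
shift [-0.0484, -0.669, 0.0005] roll 0.0451 | from [ 579.3 -152.5  155. ] ang -91.54 dist 503 rows>= 13 t 27.2 j7 -88.7 w 39.8 gf 0.0
```

apply_moves(xyz=[[-0.049, -0.669, 0], [-0.049, -0.669, 0], [-0.049, -0.669, 0], [-0.049, -0.669, 0], [-0.049, -0.669, 0], [-0.049, -0.669, 0], [-0.049, -0.669, 0], [-0.049, -0.669, 0], [-0.049, -0.669, 0], [-0.049, -0.669, 0], [-0.049, -0.669, 0], [-0.049, -0.669, 0]], roll=[0.045, 0.045, 0.045, 0.045, 0.045, 0.045, 0.045, 0.045, 0.045, 0.045, 0.045, 0.045], fingers=[-0.09, -0.09, -0.09, -0.09, -0.09, -0.09, -0.09, -0.09, -0.09, -0.09, -0.09, -0.09])

```text
time_s: 28.2
tool_pos: [556.2, 348.4, 155.1]
eef_rot: [[0.995, -0.097, -0.002], [-0.097, -0.995, -0.001], [-0.002, 0.002, -1.0]]
wrist_force: [0.7, 0.0, -0.5]
width: 39.9
grasp_force: 0.0
```

```bash
python3 -c "
from h import *
for i in range(4):vision.get_image('side')
mv([556,350,73],-95.6)"
```

```text
shift [0.0004, -0.0027, 0.1091] roll 0.0022 | from [555.7 348.1 154.9] ang -95.4 dist 82 rows>= 2 t 28.4 j7 -141.2 w 39.5 gf 0.0
```

apply_moves(xyz=[[0, -0.0027, 0.03], [0, -0.0027, 0.06], [0, -0.0027, 0.09], [0, -0.0027, 0.109], [0, -0.0027, 0.109], [0, -0.0027, 0.109], [0, -0.0027, 0.109], [0, -0.0027, 0.109], [0, -0.0027, 0.109], [0, -0.0027, 0.109], [0, -0.0027, 0.109]], roll=[0.002, 0.002, 0.002, 0.002, 0.002, 0.002, 0.002, 0.002, 0.002, 0.002, 0.002], fingers=[-0.09, -0.09, -0.09, -0.09, -0.09, -0.09, -1, -1, -1, -1, -1])

```text
time_s: 29.32
tool_pos: [557.7, 349.2, 75.8]
eef_rot: [[0.995, -0.1, 0.001], [-0.1, -0.995, 0.001], [0.001, -0.001, -1.0]]
wrist_force: [0.0, 0.6, 2.0]
width: 13.8
grasp_force: 30.0
```

```bash
python3 -c "
from h import *
for i in range(2):vision.get_image('side')
mv([583,-74.7,158],-91.6)"
```

```text
shift [0.0904, 0.5589, -0.11] roll -0.0463 | from [557.7 349.3  75.8] ang -95.76 dist 433 rows>= 11 t 29.42 j7 -143.3 w 14.0 gf 30.0
```

apply_moves(xyz=[[0, 0, -0.03], [0, 0, -0.06], [0, 0, -0.09], [0, 0, -0.11], [0.091, 0.559, -0.11], [0.091, 0.559, -0.11], [0.091, 0.559, -0.11], [0.091, 0.559, -0.11], [0.091, 0.559, -0.11], [0.091, 0.559, -0.11], [0.091, 0.559, -0.11], [0.091, 0.559, -0.11]], roll=[0, 0, 0, 0, -0.046, -0.046, -0.046, -0.046, -0.046, -0.046, -0.046, -0.046], fingers=[-1, -1, -1, -1, -1, -1, -1, -1, -1, -1, -1, -1])

```text
time_s: 30.42
tool_pos: [577.1, 14.0, 157.5]
eef_rot: [[1.0, -0.028, -0.0], [-0.028, -1.0, -0.0], [-0.0, 0.0, -1.0]]
wrist_force: [0.4, -0.1, -0.8]
width: 13.9
grasp_force: 30.0
```

```bash
python3 -c "
from h import *
for i in range(4):vision.get_image('side')
mv([583.5,-74.7,56],-91.6)"
```

```text
shift [0.012, 0.1182, 0.1351] roll -0.0027 | from [577.4  14.3 157.3] ang -91.84 dist 135 rows>= 4 t 30.62 j7 -106.4 w 13.9 gf 30.0
```

apply_moves(xyz=[[0.012, 0.118, 0], [0.012, 0.118, 0], [0.012, 0.118, 0], [0.012, 0.118, 0], [0.012, 0.118, 0.02], [0.012, 0.118, 0.06], [0.012, 0.118, 0.1], [0.012, 0.118, 0.12], [0.012, 0.118, 0.12], [0.012, 0.118, 0.12], [0.012, 0.118, 0.12], [0.012, 0.118, 0.12]], roll=[-0.003, -0.003, -0.003, -0.003, -0.003, -0.003, -0.003, -0.003, -0.003, -0.003, -0.003, -0.003], fingers=[-1, -1, -1, -1, -1, -1, -1, -1, -1, -1, -1, -1])

```text
time_s: 31.62
tool_pos: [585.2, -71.8, 69.1]
eef_rot: [[1.0, -0.023, 0.003], [-0.023, -1.0, 0.0], [0.003, -0.0, -1.0]]
wrist_force: [0.0, -0.9, -1.1]
width: 13.9
grasp_force: 30.0
```

```bash
python3 -c "
from h import *
for i in range(2):im=save('wrist','w6.png')
print([ (np.round(q['xyz']),round(q['p'],2)) for q in vision.pinpoint('wrist','block5')])
mv([583.5,-74.7,55.8],-91.6)"
```

```text
[(array([582., -76.,  11.]), 0.68), (array([ 579., -152.,    4.]), 0.56)]
shift [-0.0017, 0.0029, 0.0172] roll 0.0027 | from [584.8 -72.5  68.7] ang -91.36 dist 13 rows>= 1 t 31.77 j7 -99.2 w 13.9 gf 30.0
```

apply_moves(xyz=[[-0.002, 0.003, 0.008], [-0.002, 0.003, 0.013], [-0.002, 0.003, 0.0178], [-0.002, 0.003, 0.0178], [-0.002, 0.003, 0.0178], [-0.002, 0.003, 0.0178], [-0.002, 0.003, 0.0178], [-0.002, 0.003, 0.0178], [-0.002, 0.003, -0.03], [-0.002, 0.003, -0.07], [-0.002, 0.003, -0.12], [-0.002, 0.003, -0.12]], roll=[0.002, 0.002, 0.002, 0.002, 0.002, 0.002, 0.002, 0.002, 0.002, 0.002, 0.002, 0.002], fingers=[-1, -1, -1, -1, -1, -0.09, -0.09, -0.09, -0.09, -0.09, -0.09, -0.09])

```text
time_s: 32.77
tool_pos: [586.0, -74.8, 164.0]
eef_rot: [[1.0, -0.027, 0.01], [-0.027, -1.0, -0.001], [0.01, 0.0, -1.0]]
wrist_force: [1.1, -0.4, 0.2]
width: 39.8
grasp_force: 0.0
```

```bash
python3 -c "
from h import *
for c in ('wrist','side','scene'):
  im=save(c,'p1_'+c+'.png');print(c,[ (np.round(q['xyz']),round(q['p'],2)) for n in ('block5',) for q in vision.pinpoint(c,n)])
mv([432,249.5,160],-5.8)"
```

```text
wrist [(array([ 578., -152.,   -1.]), 0.92), (array([582., -79.,  -6.]), 0.89), (array([ 569., -383.,   -2.]), 0.76), (array([ 574., -306.,   -1.]), 0.6)]
side [(array([ 578., -151.,   -2.]), 0.83), (array([ 574., -388.,    1.]), 0.74), (array([ 571., -309.,    3.]), 0.72), (array([580., -74.,   2.]), 0.66)]
scene [(array([579., -79.,  -0.]), 0.79), (array([ 572., -308.,    0.]), 0.79), (array([ 570., -387.,   -2.]), 0.79), (array([ 576., -154.,   -1.]), 0.54), (array([556., 351.,  17.]), 0.4)]
shift [-0.2109, -0.4269, -0.0049] roll -0.9527 | from [581.5 -74.8 155.8] ang -91.54 dist 357 rows>= 12 t 33.07 j7 -96.9 w 39.9 gf 0.0
```

apply_moves(xyz=[[-0.211, -0.427, -0.005], [-0.211, -0.427, -0.005], [-0.211, -0.427, -0.005], [-0.211, -0.427, -0.005], [-0.211, -0.427, -0.005], [-0.211, -0.427, -0.005], [-0.211, -0.427, -0.005], [-0.211, -0.427, -0.005], [-0.211, -0.427, -0.005], [-0.211, -0.427, -0.005], [-0.211, -0.427, -0.005], [-0.211, -0.427, -0.005]], roll=[-0.953, -0.953, -0.953, -0.953, -0.953, -0.953, -0.953, -0.953, -0.953, -0.953, -0.953, -0.953], fingers=[-0.09, -0.09, -0.09, -0.09, -0.09, -0.09, -0.09, -0.09, -0.09, -0.09, -0.09, -0.09])

```text
time_s: 34.07
tool_pos: [431.9, 250.0, 160.1]
eef_rot: [[0.092, 0.996, -0.002], [0.996, -0.092, -0.0], [-0.001, -0.002, -1.0]]
wrist_force: [-0.0, -0.0, 0.6]
width: 39.9
grasp_force: 0.0
```

```bash
python3 -c "
from h import *
for i in range(4):im=save('wrist','w7.png')
print(vision.pinpoint('wrist','drawer_handle'),pix(im,[433,249,64]))
mv([433.5,249,66],-5.6)"
```

```text
[{'xyz': [433.3, 255.9, 61.5], 'p': 0.94}] [[321.91746117 212.66014185]]
shift [-0.0001, 0.0012, 0.1261] roll -0.0047 | from [432.7 249.2 160.6] ang -6.03 dist 95 rows>= 3 t 34.32 j7 -59.3 w 40.0 gf 0.0
```

View pics/w7.png

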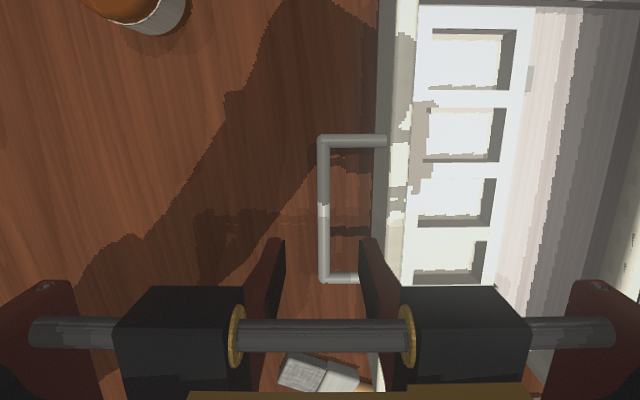

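View pics/p1_wrist.png

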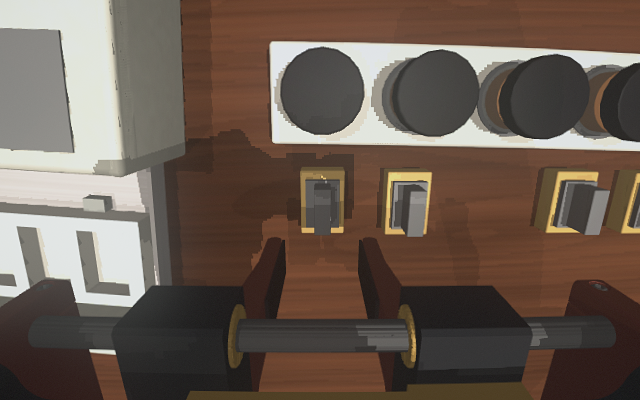

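apply_moves(xyz=[[0, 0.001, 0.04], [0, 0.001, 0.08], [0, 0.001, 0.11], [0, 0.001, 0.125], [0, 0.001, 0.125], [0, 0.001, 0.125], [0, 0.001, 0.125], [0, 0.001, 0.125], [0, 0.001, 0.125], [0, 0.001, 0.125], [0, 0.001, 0.125]], roll=[-0.005, -0.005, -0.005, -0.005, -0.005, -0.005, -0.005, -0.005, -0.005, -0.005, -0.005], fingers=[-0.09, -0.09, -0.09, -0.09, -0.09, -0.09, -1, -1, -1, -1, -1])

```text
time_s: 35.23
tool_pos: [434.0, 249.6, 68.0]
eef_rot: [[0.093, 0.996, 0.001], [0.996, -0.093, 0.0], [0.0, 0.001, -1.0]]
wrist_force: [-6.4, 1.3, 2.2]
width: 10.4
grasp_force: 3.5
```

```bash
python3 -c "
from h import *
s=robot.read_state();p=np.array(s['tool_pos']);a=np.radians(5.6);print(s['wrist_force'])
mv(p+150*np.array([np.cos(a),-np.sin(a),0]),None)"
```

```text
[-6.3720607   1.27515432  2.20114282]
shift [-0.0009, 0.2, 0.0002] roll 0 | from [434.  249.6  68. ] ang -5.35 dist 150 rows>= 4 t 35.23 j7 -65.8 w 10.4 gf 3.5
```

apply_moves(xyz=[[0, 0, 0], [0, 0.03, 0], [0, 0.06, 0], [0, 0.09, 0], [0, 0.12, 0], [0, 0.145, 0], [0, 0.17, 0], [0, 0.185, 0], [0, 0.195, 0], [0, 0.2, 0], [0, 0.2, 0], [0, 0.2, 0]], roll=[0, 0, 0, 0, 0, 0, 0, 0, 0, 0, 0, 0], fingers=[-1, -1, -1, -1, -1, -1, -1, -1, -1, -1, -1, -1])

```text
time_s: 36.23
tool_pos: [583.1, 235.3, 68.0]
eef_rot: [[0.093, 0.996, -0.0], [0.996, -0.093, -0.001], [-0.001, -0.0, -1.0]]
wrist_force: [-1.7, -1.2, 6.0]
width: 9.2
grasp_force: 30.0
```

apply_moves(xyz=[[0, 0.002, 0], [0, 0.004, 0], [0, 0.004, 0], [0, 0.004, 0]], roll=[0, 0, 0, 0], fingers=[-1, -1, -1, -1])

```text
time_s: 36.57
tool_pos: [583.1, 235.3, 67.9]
eef_rot: [[0.092, 0.996, -0.005], [0.996, -0.092, -0.002], [-0.002, -0.004, -1.0]]
wrist_force: [-10.9, -2.2, 13.1]
width: 8.9
grasp_force: 30.0
```

apply_moves(xyz=[[0, -0.003, 0], [0, -0.003, 0], [0, -0.003, 0], [0, -0.003, 0], [0, -0.003, -0.04], [0, -0.003, -0.09], [0, -0.05, -0.14], [0, -0.1, -0.2], [0, -0.15, -0.25], [0, -0.15, -0.25], [0, -0.15, -0.25]], roll=[0, 0, 0, 0, 0, 0, 0, 0, 0, 0, 0], fingers=[-0.09, -0.09, -0.09, -0.09, -0.09, -0.09, -0.09, -0.09, -0.09, -0.09, -0.09])

```text
time_s: 37.48
tool_pos: [471.2, 249.1, 260.7]
eef_rot: [[0.088, 0.996, 0.006], [0.996, -0.088, 0.003], [0.003, 0.006, -1.0]]
wrist_force: [0.8, 0.8, 0.3]
width: 39.6
grasp_force: 0.0
```

```bash
python3 -c "
from h import *
for c in ('wrist','side','scene'):
  im=save(c,'e_'+c+'.png');print(c,[ (n,np.round(q['xyz']),round(q['p'],2)) for n in ('block5','drawer_handle') for q in vision.pinpoint(c,n)])
  cv2.imwrite('pics/e_%s_crop.png'%c,cv2.resize(im['pixels'][100:380,220:420,::-1] if c=='scene' else im['pixels'][80:280,200:420,::-1],None,fx=2.5,fy=2.1))
"
```

```text
wrist [('drawer_handle', array([582., 241.,  61.]), 0.91)]
side [('block5', array([ 577., -153.,   -2.]), 0.83), ('block5', array([ 577., -308.,   -0.]), 0.64), ('block5', array([580., -71.,   4.]), 0.6), ('block5', array([ 572., -388.,    3.]), 0.49), ('drawer_handle', array([589., 234.,  63.]), 0.68)]
scene [('block5', array([580., -78.,  -3.]), 0.85), ('block5', array([ 571., -151.,    1.]), 0.84), ('block5', array([ 571., -309.,   -1.]), 0.73), ('block5', array([ 571., -386.,    0.]), 0.73), ('block5', array([584., 229.,  63.]), 0.24), ('drawer_handle', array([584., 232.,  64.]), 0.63)]
```

View pics/e_side_crop.png

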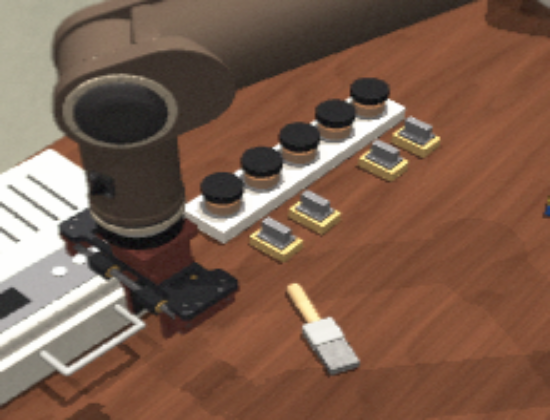

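```bash
python3 -c "
from h import *
print(hand_in())"
```

```text
the job is handed in; nothing more can be done
None
```

The job is handed in: blocks 1, 2, 4 and 5 stand in front of their jars, place 3 is empty because its cavity was, the drawer is shut, and the knife box, bottle and brush were left alone (no verdict came back from the hand-in).

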